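# Hold the strongbox unlocked

## Robot

A 7-joint arm with a two-finger parallel gripper is mounted at the origin on the work surface. World frame = base frame: x ahead of the robot, y to its left, z up, the work surface at z = 0. Lengths are in m, angles in rad, forces in N, time in s.
With the tool pointing down it reaches from about 0.4 to 0.85 m from the base axis. Payload 4.5 kg.
Tool frame: the origin (TCP) lies between the finger pads; the fingertips stand 25 mm ahead of it and the grasp point (between the pads) lies 6 mm ahead of it; z points along the fingers, y is the line along which they close (so a half turn about z gives the same grasp; the last joint's range is limited). The gripper opens to 85 mm and grips with 20 to 120 N. Pads are 22 mm wide; open, the fingers measure 114 mm over their backs; the gripper's body (76 mm by 85 mm) begins 54 mm behind the grasp point. The pads swing forward as they close: fully open they stand 13 mm farther back than shut.
Start: joints at [-1.195, 0.689, -0.195, 1.565, 0.157, 0.902, -0.215], TCP at [0.209, 0.589, 0.256] pointing down, gripper open.
Joint ranges: [-3.01, 3.01], [-0.46, 2.08], [-1.47, 1.51], [0.13, 2.56], [-1, 4.14], [0.04, 2.09], [-2.66, 2.66]. Speed limits (rad/s): [2.57, 2.57, 3.14, 3.14, 3.14, 3.14, 3.14].

## Interface

Orientations are given as a unit quaternion [x, y, z, w].
In Python, from cell import ctrl, effector, solve_ik, capture gives the robot as it stands. Calls block until the motion is done:
- ctrl.move_ptp(position, orientation): joint-space move of the TCP to a pose.
- ctrl.move_linear(position, rotation=None, feed=0.15, stop_force=None): straight line of the TCP; rotation=None keeps the orientation; feed is the mean speed in m/s. With stop_force (N) it stops when the force on the tool has changed by that much, and returns True; else False.
- ctrl.goto_joints(angles): joint-space move.
- effector.gripper_open() and effector.close_gripper(force=None): open the fingers fully, or close them until they stop; force is the grip in N (None keeps the last).
- ctrl.hold(seconds).
- solve_ik(position, orientation): joint angles nearest the present ones, or None.
- capture(name): name is "scene" or "top"; returns a dict with "frame" (480x640x3 uint8, red, green, blue), "fx", "fy", "cx", "cy" (pixels), "rvec" (rotation vector, rad) and "tvec" (3), from world to camera coordinates, as OpenCV has them. Camera axes: x right, y down, z forward; pixel columns grow to the right and rows downward; lengths in m; the calibration is good to about 2 mm. A picture is of the moment at which its call begins. There is no depth.
A pose or a line that the arm cannot do raises ctrl.IKError and nothing moves.
- ctrl.close_job(): hands the job in; it is judged then, once.
Readings, each from a call of its own:
- ctrl.read_t(): time.
- ctrl.read_joint_positions(): joint angles.
- ctrl.read_joint_vel(): joint speeds.
- ctrl.read_tau(): joint torques, N m.
- ctrl.read_position(): TCP position.
- ctrl.read_tool_rot(): TCP orientation.
- ctrl.read_wrist_force(): force on the tool from outside, world axes, zero at the start.
- ctrl.read_wrist_torque(): the same for the moment, N m.
- ctrl.read_finger_gap(): opening from 0.0 (shut) to 1.0 (fully open).
- ctrl.read_gripper_force(): force on a finger pad.
Only numpy, scipy, OpenCV 4.12 (cv2) and the standard library are available. Lean on these libraries where they do the work, as an engineer would, in place of code of your own. Each camera call takes 0.05 s, during which the arm holds its last target. There are 200 camera calls.

## Task

Take the steel key out of its wooden rest, put it into the lock in the lid of the dark strongbox and work it past the sticky pins until it is fully home; only then turn it a quarter turn clockwise (seen from above). The lock springs back, so finish while still gripping the key and holding it turned, so that the lid can be lifted; leave the porcelain and the other pieces where they stand.

Things in the scene. Friction and masses are not known exactly. Their poses are not given: they have to be found in the camera images.
- key: Plain steel key, upright in the rest, blade down. Head 26 (own x) x 9 (own y) x 36 mm high; grip it across the 9 mm (y). Blade 30 mm long, 12 mm wide (x), 4 mm thick (y); its last 10 mm taper to 5 mm wide, 3 mm thick. Origin: centre of the head's underside (shoulder), where the blade begins; z up towards the head. Symmetric: fits either way round (half a turn about z). About 60 g.
- key_rest: Fixed wooden block, 95 (own x) x 60 (own y) x 38 mm high, on a thin brass foot; origin at the centre of its underside. The key stands in a slot in its middle, 14 (x) x 6 (y) mm, 34 mm deep, with its shoulder on the block's top; key and block axes agree. Pull the key straight up (30 mm).
- lockbox: Dark steel strongbox, 150 (own x) x 110 (own y) mm, lid top at 78 mm, fixed; origin at the centre of its underside. The brass lock cylinder sits mid-lid in a flat steel ring of 47 mm diameter; nothing else stands on the lid. Two sticky sprung pins reach into the keyway from its narrow ends, 10 and 17 mm down; the blade pushes them aside with some 3 to 10 N, a small wiggle helps.
- keyway_mouth (a point): Centre of the keyway's mouth on the face of the brass cylinder (27 mm diameter), 81 mm above the table. Turns with the cylinder: x along the keyway's long side, z up. Keyway 13 (x) x 5.2 (y) mm, over 30 mm deep; its mouth widens to about 11 (y, sloped) x 17 (x, stepped) mm over the top 3 to 4 mm. Fully home, the key's shoulder rests on this face, the key's origin at this point.
- plug (a joint): Turn of the lock cylinder, rad: 0 at rest (keyway along the strongbox's x), growing clockwise seen from above, stop at 1.75. A spring turns it back (0.02 N m at rest, 0.1 N m at a quarter turn). The key has about 0.15 rad of play in the keyway, so turn the key a little over a quarter, about 1.65 rad, to hold the cylinder at a quarter.
- teacup: Squat celadon teacup, 84 mm across, 52 mm high, beyond the strongbox and rest; origin at the centre of its foot. To be left alone.
- figurine: White bisque figurine, 56 mm across the base, about 113 mm high, far right; origin under its base. To be left alone.
- loupe: Black steel loupe, 36 mm across, 30 mm high, on the robot's side between strongbox and rest; origin under its base. To be left alone.
- cream_jug: Pewter cream jug, 60 mm across plus handle, 70 mm high, far left; origin under its foot. To be left alone.
- saucer: Blue-and-white saucer, 130 mm across, standing upright in a brass slotted stand at the far left; origin at its lowest point. To be left alone.
Mind the look-alikes: they are no part of the job. Of the things shaped like the lockbox, the steel one is meant.

How it is judged:
By the outcome, as a careful person would: the job done as asked, in the order asked, and still so for the second after the job is handed in, while the arm keeps its last pose, push and grip.
It also fails if it takes over 48 s, if anything falls off the work surface, if the arm or the gripper's body presses on something with over 40 N, if the wrist force passes 120 N, or if a joint passes its speed limit or range.

## Working session

There is one attempt and no reset: what is moved stays moved. The work goes in short steps, each a Python script; the robot and the scene stay as the last script left them, time stands still between calls to the robot, and variables do not carry over. Pictures are saved under pics/ and viewed, at most 10 in all, crops included, and the job is handed in when it is done.

```bash
mkdir -p pics; ls; python3 - <<'E'
from cell import ctrl, capture
import cv2, numpy as np
for n in ("scene","top"):
    c=capture(n); cv2.imwrite(f"pics/{n}0.png",c["frame"][:,:,::-1])
    R=cv2.Rodrigues(np.array(c["rvec"],float))[0]
    print(n,c["fx"],c["fy"],c["cx"],c["cy"],(-R.T@np.array(c["tvec"],float).ravel()).round(3),R[2].round(3))
print(ctrl.read_t(),ctrl.read_position(),ctrl.read_tool_rot())
E
```

```text
pics
scene 456.3734103311731 456.3734103311731 316.2554294106414 243.2393977072833 [1.361 0.005 0.913] [-0.7   -0.046 -0.712]
top 514.3985800646491 514.3985800646491 314.5412030012339 238.94545477112993 [ 0.361 -0.07   1.499] [ 0.112 -0.01  -0.994]
0.1 [0.2093192  0.58831098 0.25556791] [ 1.70026381e-01  9.85439152e-01 -8.36767253e-04 -8.84167625e-05]
```

View pics/scene0.png

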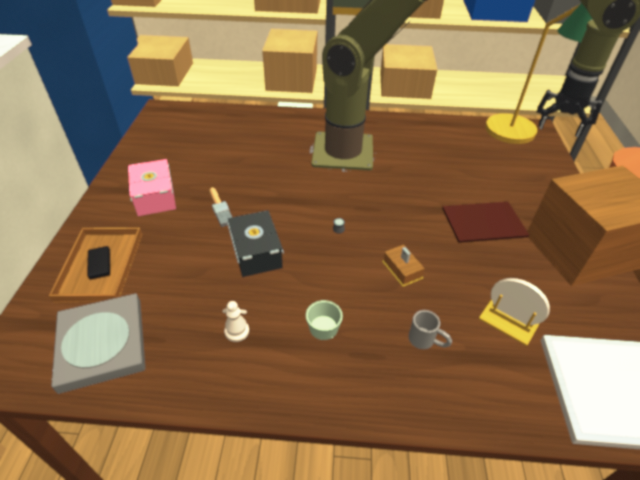

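View pics/top0.png

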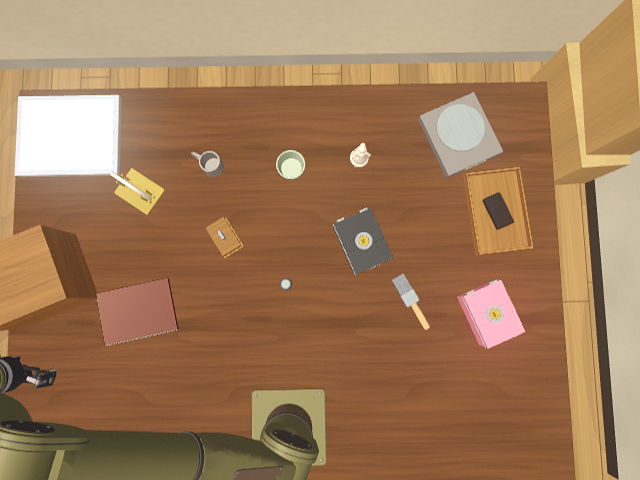

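Candidates: for the lockbox, the dark steel box (top 363,241; scene 255,240) against the pink one (top 495,314; scene 150,185). I choose the dark one. The only key and rest is at top (222,235), scene (405,258). The spatula, the black phone-like piece and the loupe (top 286,284) are not targets. Next is one close crop sheet to check this.

```bash
python3 - <<'E'
import cv2, numpy as np
s=cv2.imread("pics/scene0.png"); t=cv2.imread("pics/top0.png")
def crop(im,u,v,w=33,h=25,W=400,H=300): return cv2.resize(im[v-h:v+h,u-w:u+w],(W,H),interpolation=cv2.INTER_NEAREST)
a=np.hstack([crop(t,224,237,28,21),crop(t,363,241,36,27)]); b=np.hstack([crop(s,404,262,28,21),crop(s,255,240,36,27)])
cv2.imwrite("pics/crops0.png",np.vstack([a,b]))
E
```

```text
(no output)
```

View pics/crops0.png

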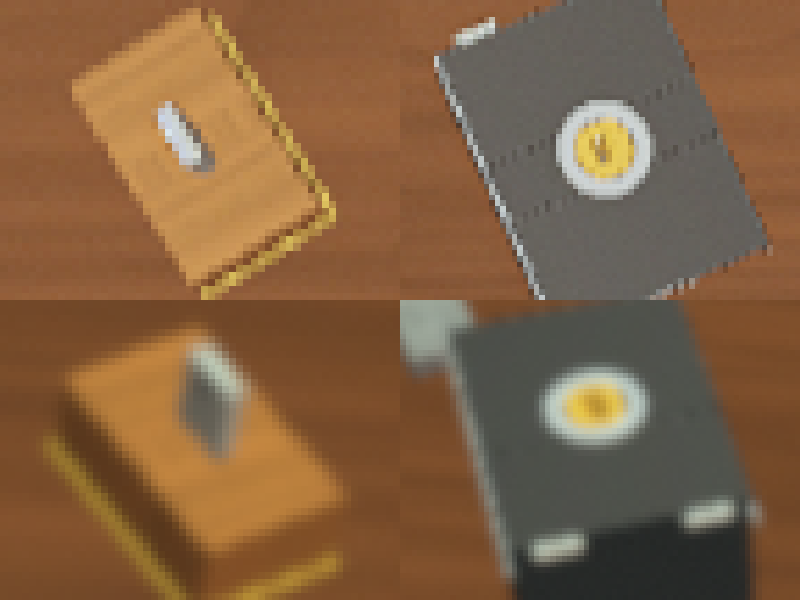

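```bash
cat > h.py <<'E'
import cv2, numpy as np
from cell import ctrl, effector, solve_ik, capture
from scipy.spatial.transform import Rotation as Ro
def P(c):
    R=cv2.Rodrigues(np.array(c["rvec"],float))[0]; t=np.array(c["tvec"],float).reshape(3,1)
    K=np.array([[c["fx"],0,c["cx"]],[0,c["fy"],c["cy"]],[0,0,1.]]); return K,R,t
def tri(cs,ct,ps,pt):
    Ms=[K@np.hstack([R,t]) for K,R,t in (P(cs),P(ct))]
    X=cv2.triangulatePoints(Ms[0],Ms[1],np.array(ps,float).reshape(2,1),np.array(pt,float).reshape(2,1)).ravel(); return X[:3]/X[3]
def ray(c,uv,z):
    K,R,t=P(c); uv=np.atleast_2d(uv).astype(float)
    d=(R.T@np.linalg.inv(K)@np.c_[uv,np.ones(len(uv))].T).T; o=(-R.T@t).ravel()
    return o+d*((z-o[2])/d[:,2])[:,None]
def proj(c,X):
    K,R,t=P(c); p=K@(R@np.array(X,float).reshape(3,1)+t); return (p[:2]/p[2]).ravel()
def blob(c,u,v,r,f):
    im=c["frame"]; hsv=cv2.cvtColor(im,cv2.COLOR_RGB2HSV)
    m=f(hsv.astype(int)).astype(np.uint8); w=np.zeros_like(m); w[v-r:v+r,u-r:u+r]=1; m*=w
    n,l,s,ce=cv2.connectedComponentsWithStats(m); k=1+np.argmax(s[1:,4]); return (l==k).astype(np.uint8),ce[k],s[k,4]
E
python3 - <<'E'
from h import *
cs,ct=capture("scene"),capture("top")
for n,c,pts in (("t",ct,[(363,241),(345,250),(215,230),(230,245),(222,235),(250,240)]),("s",cs,[(255,233),(255,245),(392,262),(410,270),(405,258),(440,250)])):
    h=cv2.cvtColor(c["frame"],cv2.COLOR_RGB2HSV); print(n,[h[v,u].tolist() for u,v in pts])
brass=lambda h:(h[...,0]>18)&(h[...,0]<32)&(h[...,1]>110)&(h[...,2]>120)
steel=lambda h:(h[...,1]<60)&(h[...,2]>70)
gray=lambda h:(h[...,1]<70)&(h[...,2]<125)
bt=blob(ct,363,241,12,brass);bs=blob(cs,254,232,12,brass); print("brass",bt[1:],bs[1:],tri(cs,ct,bs[1],bt[1]))
def full(c,u,v):  # ring + brass, filled
    m=blob(c,u,v,12,lambda h:(h[...,2]>150)|brass(h)); return m[1],m[2]
a,b=full(ct,363,241),full(cs,254,232); print("ring",a,b,tri(cs,ct,b[0],a[0]))
def rect(c,m,z):
    cn=max(cv2.findContours(m,cv2.RETR_EXTERNAL,cv2.CHAIN_APPROX_NONE)[0],key=cv2.contourArea).reshape(-1,2)
    w=ray(c,cn,z)[:,:2]; r=cv2.minAreaRect((w*1000).astype(np.float32)); return np.round(r[0],1),np.round(r[1],1),round(r[2],1)
for nm,c,u,v in(("t",ct,363,241),("s",cs,255,235)):
    print("lid",nm,rect(c,blob(c,u,v,45,gray if nm=="t" else (lambda h:(h[...,1]<70)&(h[...,2]<125)&(h[...,2]>55)))[0],.078))
E
```

```text
t [[18, 130, 167], [70, 6, 136], [16, 146, 191], [16, 148, 189], [35, 14, 202], [13, 156, 142]]
s [[22, 173, 200], [40, 19, 81], [15, 173, 118], [16, 172, 184], [24, 36, 100], [13, 164, 115]]
brass (array([363.4025974 , 240.36363636]), np.int32(77)) (array([253.5, 231.5]), np.int32(52)) [ 0.51428241 -0.21771765  0.08057937]
ring (array([363.22406639, 240.31950207]), np.int32(241)) (array([253.68062827, 231.62303665]), np.int32(191)) [ 0.51444125 -0.21724359  0.08032682]
lid t (array([ 513.6, -216.5]), array([152.8, 118.2]), 22.3)
lid s (array([ 525.3, -221.6]), array([171.6, 134.9]), 25.0)
```

```bash
python3 - <<'E'
from h import *
cs,ct=capture("scene"),capture("top")
gray=lambda h:(h[...,1]<70)&(h[...,2]<150)&(h[...,2]>55)
def edges(c,m,z,ang,L,W):
    cn=max(cv2.findContours(m,cv2.RETR_EXTERNAL,cv2.CHAIN_APPROX_NONE)[0],key=cv2.contourArea).reshape(-1,2)
    w=ray(c,cn,z)[:,:2]*1000; e=np.deg2rad(ang); A=np.array([[np.cos(e),np.sin(e)],[-np.sin(e),np.cos(e)]]); q=w@A.T
    lo,hi=q.min(0),q.max(0); out=[]
    for ax in (0,1):
        o=1-ax; mid=(lo[o]+hi[o])/2; half=(hi[o]-lo[o])/2*.75
        for side in (lo[ax],hi[ax]):
            s=q[(abs(q[:,ax]-side)<8)&(abs(q[:,o]-mid)<half)]
            vx,vy,x0,y0=cv2.fitLine(s.astype(np.float32),cv2.DIST_HUBER,0,.01,.01).ravel()
            d=np.array([vx,vy]); p=np.array([x0,y0]); p=p+d*(mid-p[o])/d[o]
            out.append((round(p[ax],1),round(float(np.rad2deg(np.arctan2(*( (d[1]*np.sign(d[0]),abs(d[0])) if ax==1 else (-d[0]*np.sign(d[1]),abs(d[1])))))+ang),1)))
    c0=np.array([(out[0][0]+out[1][0])/2,(out[2][0]+out[3][0])/2])@A
    print(out,"size",out[1][0]-out[0][0],out[3][0]-out[2][0],"c",c0.round(1))
edges(ct,blob(ct,345,250,45,gray)[0],.078,23,150,110)
wood=lambda h:(h[...,0]<19)&(h[...,1]<175)&(h[...,2]>172)
woods=lambda h:(h[...,2]>150)&(h[...,0]<22)
for n,c,u,v,f in(("t",ct,224,237,wood),("s",cs,404,262,woods)):
    m,ce,a=blob(c,u,v,24,f); hull=cv2.convexHull(np.argwhere(m)[:,::-1].astype(np.int32))
    m2=np.zeros_like(m); cv2.fillConvexPoly(m2,hull,1); mm=cv2.moments(m2,True)
    print(n,a,m2.sum(),ce,mm["m10"]/mm["m00"],mm["m01"]/mm["m00"])
    w=ray(c,hull.reshape(-1,2),.038)[:,:2]*1000; print(cv2.minAreaRect(w.astype(np.float32)))
    edges(c,m2,.038,cv2.minAreaRect(w.astype(np.float32))[2],95,60)
    if n=="t": pt=(mm["m10"]/mm["m00"],mm["m01"]/mm["m00"])
    else: print("blocktop tri",tri(c,ct,(mm["m10"]/mm["m00"],mm["m01"]/mm["m00"]),pt))
# key head
kt=blob(ct,222,236,9,lambda h:(h[...,1]<90)); ks=blob(cs,406,256,10,lambda h:(h[...,1]<90)&(h[...,2]>60))
print("key",kt[1:],ks[1:],tri(cs,ct,ks[1],kt[1]))
for n,c,m in(("t",ct,kt[0]),("s",cs,ks[0])):
    p=np.argwhere(m)[:,::-1]; print(n,p.min(0),p.max(0),cv2.minAreaRect(p.astype(np.float32)))
E
```

```text
[(np.float64(313.0), 22.3), (np.float64(463.7), 22.6), (np.float64(-457.5), 22.0), (np.float64(-344.9), 22.6)] size 150.7 112.60000000000002 c [ 514.2 -217.6]
t 661 738 [222.58850227 235.97730711] 222.56233062330622 235.9878048780488
((539.52197265625, 178.97320556640625), (95.82230377197266, 59.832191467285156), 31.399099349975586)
[(np.float64(505.8), 31.6), (np.float64(601.4), 30.9), (np.float64(-158.3), 31.0), (np.float64(-98.4), 31.3)] size 95.59999999999997 59.900000000000006 c [539.4 178.9]
s 544 664 [404.30882353 260.78676471] 404.3614457831325 259.89307228915663
((538.2930908203125, 181.58718872070312), (97.74703216552734, 60.25605392456055), 31.36641502380371)
[(np.float64(505.9), 30.5), (np.float64(602.9), 32.4), (np.float64(-155.3), 31.5), (np.float64(-95.0), 30.9)] size 97.0 60.30000000000001 c [538.5 181.7]
blocktop tri [0.5393654  0.1803825  0.03716672]
key (array([221.23076923, 235.07692308]), np.int32(39)) (array([405.25531915, 253.72340426]), np.int32(94)) [0.53916645 0.17974301 0.06041796]
t [218 230] [225 239] ((221.12001037597656, 235.16001892089844), (10.800000190734863, 3.6000001430511475), 53.13010025024414)
s [402 247] [409 261] ((405.5, 254.0), (14.0, 7.0), 90.0)
```

```bash
cat >> h.py <<'E'
KEY=np.array([.5391,.1800,.0375]); KY=31.3
LOCK=np.array([.5143,-.2174,.0808]); LY=22.3
H=.030  # TCP above key origin when gripped
def quat(keyyaw,flip=0):  # tool down, tool y along key y (+ flip half turn)
    return (Ro.from_euler("z",keyyaw+180*flip,degrees=True)*Ro.from_euler("x",180,degrees=True)).as_quat()
E
python3 - <<'E'
from h import *
print(ctrl.read_t())
for f in (0,1):
    print("grasp",f,np.round(solve_ik(KEY+[0,0,H],quat(KY,f)),2) if solve_ik(KEY+[0,0,H],quat(KY,f)) is not None else None)
    for turn in (0,-50,-94.5,-100):
        for dz in (0,.06):
            q=solve_ik(LOCK+[0,0,H+dz],quat(LY+turn,f)); print(" lock",f,turn,dz,None if q is None else np.round(q,2))
E
```

```text
0.3
grasp 0 [-0.5   0.91  0.17  1.88 -0.36  0.38 -1.08]
 lock 0 0 0 [ 0.27  0.82  0.09  1.89 -0.15  0.43 -0.72]
 lock 0 0 0.06 [ 0.23  0.73  0.16  1.86 -0.19  0.57 -0.68]
 lock 0 -50 0 [-0.04  0.93  0.65  1.91 -0.95  0.64 -0.83]
 lock 0 -50 0.06 [-0.14  0.91  0.87  1.88 -0.94  0.83 -0.82]
 lock 0 -94.5 0 [-0.04  0.93  0.65  1.91 -0.95  0.64 -1.61]
 lock 0 -94.5 0.06 [-0.14  0.91  0.87  1.88 -0.94  0.83 -1.59]
 lock 0 -100 0 [-0.04  0.93  0.65  1.91 -0.95  0.64 -1.7 ]
 lock 0 -100 0.06 [-0.14  0.91  0.87  1.88 -0.94  0.83 -1.69]
grasp 1 [-0.19  0.92 -0.37  1.86  0.66  0.49  1.1 ]
 lock 1 0 0 [ 0.68  0.89 -0.63  1.87  0.83  0.67  1.5 ]
 lock 1 0 0.06 [ 0.67  0.78 -0.61  1.84  0.65  0.73  1.66]
 lock 1 -50 0 [ 0.56  0.85 -0.42  1.88  0.62  0.55  0.81]
 lock 1 -50 0.06 [ 0.56  0.74 -0.41  1.84  0.46  0.65  0.96]
 lock 1 -94.5 0 [ 0.46  0.82 -0.24  1.88  0.38  0.48  0.26]
 lock 1 -94.5 0.06 [ 0.45  0.72 -0.22  1.85  0.26  0.59  0.38]
 lock 1 -100 0 [ 0.44  0.82 -0.22  1.88  0.35  0.47  0.2 ]
 lock 1 -100 0.06 [ 0.43  0.72 -0.19  1.85  0.23  0.59  0.31]
```

```bash
python3 - <<'E'
from h import *
ct=capture("top")
print("woodbox base corner",ray(ct,[(95,293),(0,328)],0)[:,:2].round(3),"top corners@.2",ray(ct,[(67,298),(42,227)],.2)[:,:2].round(3))
try:
    ctrl.move_linear(np.array([.27,.40,.27]),feed=.3)
except ctrl.IKError as e: print("IK",e)
ctrl.move_ptp(KEY+[0,0,H+.075],quat(KY,1))
print(ctrl.read_t(),ctrl.read_position(),ctrl.read_joint_positions(),ctrl.read_wrist_force())
s=capture("scene");t=capture("top")
f=lambda c,u,v:cv2.resize(c["frame"][v-45:v+45,u-60:u+60,::-1],(400,300))
cv2.imwrite("pics/above.png",np.hstack([f(s,405,245),f(t,224,237)]))
E
```

```text
woodbox base corner [[0.385 0.553]
 [0.29  0.822]] top corners@.2 [[0.371 0.54 ]
 [0.551 0.609]]
2.55 [0.53863645 0.18242525 0.14278491] [-0.15517839  0.80291147 -0.43302752  1.82909499  0.53724443  0.62715693
  1.20441411] [0.43263546 0.14908155 0.54561135]
```

View pics/above.png

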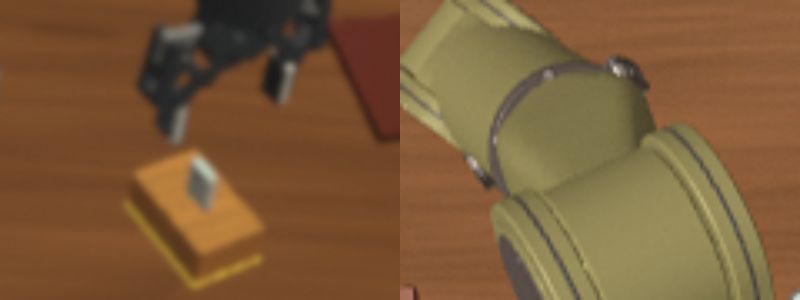

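The scene crop (left) shows the open fingers straddling the key across its 9 mm, with tips at crop px (175,140) and (285,95) and the key at (203,185) between them. I descend and grip.

```bash
python3 - <<'E'
from h import *
print("pos before",ctrl.read_position())
print(ctrl.move_linear(KEY+[0,0,H],rotation=quat(KY,1),feed=.06,stop_force=8))
print(ctrl.read_t(),ctrl.read_position(),ctrl.read_wrist_force())
effector.close_gripper(60)
print("grip",ctrl.read_finger_gap(),ctrl.read_gripper_force(),ctrl.read_position(),ctrl.read_wrist_force(),ctrl.read_wrist_torque())
print(ctrl.read_t())
E
```

```text
pos before [0.53862009 0.1822852  0.14304551]
False
4.05 [0.53936628 0.18014415 0.06788213] [ 0.39212738 -0.03056119 -0.89522611]
grip 0.10086506371593575 58.76233756542206 [0.53909879 0.18010384 0.06764621] [-0.32057681  0.84638589  1.81406701] [-0.0236384   0.06493008  0.02593094]
4.7333
```

```bash
python3 - <<'E'
from h import *
p=KEY+[0,0,H]
print(ctrl.move_linear(p+[0,0,.05],feed=.06,stop_force=15),ctrl.read_finger_gap(),ctrl.read_wrist_force())
ctrl.move_linear(p+[0,0,.13],feed=.15)
print(ctrl.read_position(),Ro.from_quat(ctrl.read_tool_rot()).as_euler("ZYX",degrees=True),ctrl.read_finger_gap(),ctrl.read_t())
ctrl.move_ptp(LOCK+[0,0,H+.09],quat(LY,1)); ctrl.hold(.3)
print(ctrl.read_position(),Ro.from_quat(ctrl.read_tool_rot()).as_euler("ZYX",degrees=True),ctrl.read_finger_gap(),ctrl.read_t(),ctrl.read_wrist_force(),ctrl.read_wrist_torque())
s=capture("scene")
f=lambda c,u,v:cv2.resize(c["frame"][v-45:v+45,u-60:u+60,::-1],(800,600),interpolation=cv2.INTER_CUBIC)
cv2.imwrite("pics/lock1.png",f(s,255,215))
E
```

```text
False 0.094994979835549 [-0.67511247  0.13739402 -0.16445752]
[0.53861046 0.17949858 0.19674207] [-1.48708848e+02 -8.74035357e-02 -1.79994896e+02] 0.09542947420161291 6.4
[ 0.51461125 -0.21660942  0.20082865] [-1.57617748e+02  1.06188354e-02  1.79991664e+02] 0.09720166391890597 8.175 [-0.39868111  0.56393973 -0.19213643] [-0.00723174  0.01670464 -0.02769178]
```

View pics/lock1.png

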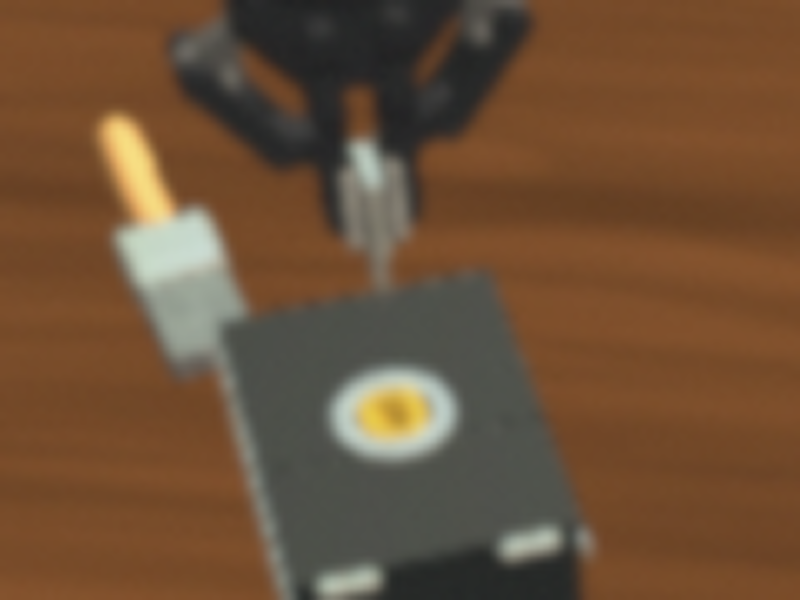

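Key is upright in the fingers, blade tip at crop (383,290), above the brass cylinder at crop (392,410). Next I check the tip against its predicted pixel and insert with force stops.

```bash
cat >> h.py <<'E'
def st(tag):
    p=ctrl.read_position(); print(tag,"d_mm",((p-LOCK-[0,0,H])*1000).round(1),"F",ctrl.read_wrist_force().round(1),"T",ctrl.read_wrist_torque().round(2),"gap",round(ctrl.read_finger_gap(),3),"t",round(ctrl.read_t(),2))
E
python3 - <<'E'
from h import *
s=capture("scene"); print("tip pred",proj(s,ctrl.read_position()-[0,0,.06]),"seen 252.5,213.5; lock",proj(s,LOCK))
q=quat(LY,1)
ctrl.move_linear(LOCK+[0,0,H+.036],rotation=q,feed=.1); st("above")
for z in (.026,.020):
    r=ctrl.move_linear(LOCK+[0,0,H+z],rotation=q,feed=.02,stop_force=6); st((z,r))
    if r: break
E
```

```text
tip pred [251.1314147  214.37260451] seen 252.5,213.5; lock [253.02897802 231.42346673]
above d_mm [ 0.4  0.1 36.3] F [ 0.4  0.3 -0.8] T [-0.01  0.02 -0.03] gap 0.093 t 8.97
(0.026, False) d_mm [ 0. -0. 26.] F [-0.6  0.  -0.6] T [ 0.07 -0.01 -0.02] gap 0.098 t 9.62
(0.02, False) d_mm [-0.1  0.1 19.9] F [-0.2 -0.3 -0.5] T [-0.    0.05 -0.04] gap 0.091 t 10.07
```

```bash
python3 - <<'E'
from h import *
q=quat(LY,1)
for z in (.015,.011,.007,.003):
    r=ctrl.move_linear(LOCK+[0,0,H+z],rotation=q,feed=.02,stop_force=14); st((z,r))
    if r: break
E
```

```text
(0.015, False) d_mm [-0.2  0.  14.8] F [-0.5 -0.3 -0.4] T [-0.03  0.05 -0.03] gap 0.091 t 10.47
(0.011, False) d_mm [-0.4 -0.3 10.7] F [-0.1 -0.9 -1.5] T [-0.23  0.23  0.04] gap 0.092 t 10.82
(0.007, False) d_mm [-0.2 -0.5  7.3] F [-1.8 -1.3  3.2] T [-0.38  0.44 -0.  ] gap 0.098 t 11.17
(0.003, False) d_mm [ 0.3 -0.4  3.4] F [-1.4 -1.5  6. ] T [-0.37  0.34  0.03] gap 0.093 t 11.52
```

```bash
python3 - <<'E'
from h import *
q=quat(LY,1)
for z in (.001,-.001,-.003,-.005):
    r=ctrl.move_linear(LOCK+[0,0,H+z],rotation=q,feed=.01,stop_force=12); st((z,r))
    if r: break
s=capture("scene")
cv2.imwrite("pics/lock2.png",cv2.resize(s["frame"][190:250,215:295,::-1],(800,600),interpolation=cv2.INTER_CUBIC))
E
```

```text
(0.001, False) d_mm [ 0.5 -0.2  1.1] F [-0.4 -2.   0.7] T [-0.38  0.   -0.02] gap 0.098 t 11.87
(-0.001, True) d_mm [ 0.6 -0.1  0. ] F [-1.7  0.1 10.6] T [ 0.07  0.38 -0.01] gap 0.093 t 12.13
```

View pics/lock2.png

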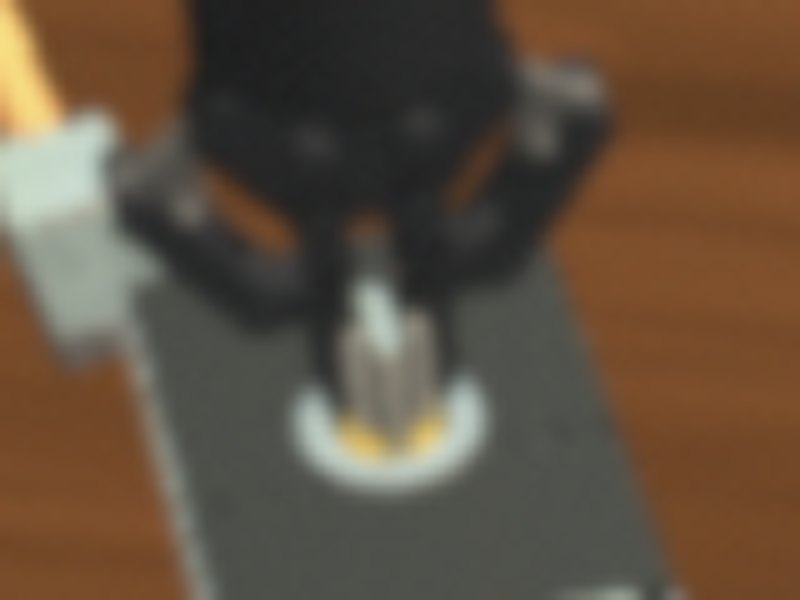

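The key is in the lock: its head shows between the fingers at crop (380,320), fingertips just above the brass at (390,440). There is a hard stop at the predicted height. I confirm with a firmer press and a small wiggle before turning.

```bash
python3 - <<'E'
from h import *
for a,z in ((1.5,-.0015),(-1.5,-.0025),(0,-.003)):
    r=ctrl.move_linear(LOCK+[0,0,H+z],rotation=quat(LY+a,1),feed=.01,stop_force=12); st((a,z,r))
E
```

```text
(1.5, -0.0015, False) d_mm [ 0.6 -0.  -0.3] F [-2.7 -1.6 15.2] T [-0.33  0.56 -0.06] gap 0.097 t 12.47
(-1.5, -0.0025, False) d_mm [ 0.7 -0.1 -0.4] F [-3.3 -1.2 18.3] T [-0.18  0.97  0.02] gap 0.097 t 12.72
(0, -0.003, False) d_mm [ 0.7 -0.1 -0.6] F [-5.9  0.1 24.5] T [-0.19  1.06  0.04] gap 0.092 t 12.97
```

Force climbs to 24 N with under 0.6 mm of travel, so the shoulder is on the face and the key is fully home. Now I turn it in small steps with light down pressure.

```bash
python3 - <<'E'
from h import *
effector.close_gripper(90); st("grip")
C=LOCK+[.0005,-.0001,H-.0012]
for a in (0,10,20,30,40,50,60,70,80,90,95):
    r=ctrl.move_linear(C,rotation=quat(LY-a,1),feed=.02); 
    y=Ro.from_quat(ctrl.read_tool_rot()).as_euler("ZYX",degrees=True)[0]; st((a,round((LY+180-y)%360,1)))
    F=ctrl.read_wrist_force()
    if np.linalg.norm(F)>45 or abs(ctrl.read_wrist_torque()[2])>1.2: print("abort"); break
E
```

```text
grip d_mm [ 0.7 -0.1 -0.5] F [-3.6 -0.2 23.2] T [-0.08  1.1   0.01] gap 0.092 t 13.18
(0, np.float64(0.0)) d_mm [ 0.8 -0.3 -0.3] F [-3.5 -2.  13.1] T [-0.42  0.63 -0.02] gap 0.089 t 13.43
(10, np.float64(10.0)) d_mm [ 0.8 -0.6 -0.2] F [-3.2 -1.7 10.4] T [-0.48  0.54  0.05] gap 0.089 t 13.76
(20, np.float64(20.0)) d_mm [ 0.7 -0.8 -0.3] F [-2.3 -2.  12.1] T [-0.62  0.59  0.02] gap 0.092 t 14.08
(30, np.float64(30.0)) d_mm [ 0.7 -1.1 -0.2] F [-2.4 -2.9 13.1] T [-0.64  0.57  0.05] gap 0.089 t 14.41
(40, np.float64(40.1)) d_mm [ 0.5 -1.3 -0.3] F [-2.7 -3.6 12.6] T [-0.69  0.68  0.01] gap 0.084 t 14.73
(50, np.float64(50.0)) d_mm [ 0.6 -1.  -0.2] F [-2.7 -2.4 13. ] T [-0.56  0.63  0.05] gap 0.089 t 15.06
(60, np.float64(60.0)) d_mm [ 0.5 -1.1 -0.2] F [-2.  -2.  11.7] T [-0.64  0.59  0.07] gap 0.091 t 15.38
(70, np.float64(70.1)) d_mm [ 0.3 -1.4 -0.3] F [-3.6 -2.7 12. ] T [-0.72  0.74  0.08] gap 0.089 t 15.71
(80, np.float64(80.1)) d_mm [ 0.1 -1.6 -0.2] F [-3.  -2.9 14.4] T [-0.72  0.89  0.03] gap 0.094 t 16.03
(90, np.float64(90.1)) d_mm [-0.1 -1.7 -0.3] F [-4.4 -3.5 13.3] T [-0.84  0.98  0.06] gap 0.089 t 16.36
(95, np.float64(95.1)) d_mm [-0.2 -1.8 -0.2] F [-4.3 -3.5 13.2] T [-0.82  0.98  0.09] gap 0.092 t 16.61
```

```bash
python3 - <<'E'
from h import *
C=LOCK+[.0005,-.0001,H-.0012]
ctrl.move_linear(C,rotation=quat(LY-98,1),feed=.02); ctrl.hold(.4); st("98")
print(Ro.from_quat(ctrl.read_tool_rot()).as_euler("ZYX",degrees=True))
s=capture("scene")
cv2.imwrite("pics/lock3.png",cv2.resize(s["frame"][190:250,215:295,::-1],(800,600),interpolation=cv2.INTER_CUBIC))
E
```

```text
98 d_mm [-0.3 -1.8 -0.3] F [-2.9 -2.9 11.9] T [-0.8   0.98  0.09] gap 0.089 t 17.26
[ 1.04234621e+02  1.19651612e-01 -1.79940995e+02]
```

View pics/lock3.png

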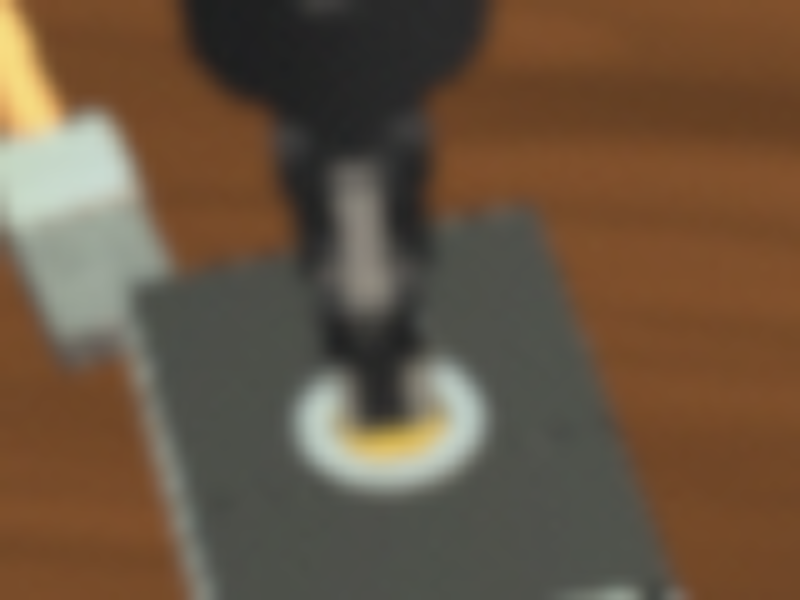

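The gripper has turned a quarter, the key is still flat in the pads (gap unchanged at about 9 mm), and the reaction moment of 0.09 N m matches the spring at a quarter turn. I add 2° of margin, still below the stop, and hand in.

```bash
python3 - <<'E'
from h import *
ctrl.move_linear(LOCK+[.0005,-.0001,H-.0012],rotation=quat(LY-100,1),feed=.02); ctrl.hold(.3); st("100")
print(ctrl.close_job())
E
```

```text
100 d_mm [-0.3 -1.8 -0.2] F [-3.7 -3.2 14.6] T [-0.76  1.07  0.06] gap 0.092 t 17.86
the job is handed in; nothing more can be done
None
```

I handed the job in at about 18 s with the key fully home in the steel strongbox, turned about 100° clockwise and still gripped; I couldn't see the cylinder itself, so its quarter turn is inferred from the tool angle and the spring's push-back.

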